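Take down a tower of cell strainers and cap the collecting tube

ROBOT

A 6-joint arm with a two-finger parallel gripper is mounted at the origin on a cart in front of the work surface, level with it; the furniture and walls round the work are solid. World frame = base frame: x ahead of the robot, y to its left, z up, the work surface at z = 0. Lengths are in mm, angles in rad, forces in N, time in s.
With the tool pointing down it reaches from about 300 to 775 mm from the base axis. Payload 14.6 kg.
Tool frame: the origin (TCP) lies at the very end of the fingers, on their centre line; the grasp point (between the pads) lies 19 mm behind it (manip.grip_point_offset is the distance from the TCP to the grasp point, in mm); z points along the fingers, y is the line along which they close (so a half turn about z gives the same grasp; the last joint's range is limited). The gripper opens to 94 mm and grips with 3 to 60 N. Pads are 16 mm wide; open, the fingers measure 119 mm over their backs; the gripper's body (75 mm by 177 mm) begins 78 mm behind the grasp point.
Start: joints at [1.109, 0.3, 1.521, -0, 1.321, -0.067], TCP at [211.539, 507.681, 205.446] pointing down, gripper open.
Joint ranges: [-3.03, 3.03], [-0.79, 2.21], [0.23, 2.52], [-1.04, 4.18], [0, 3.07], [-2.55, 2.55]. Speed limits (rad/s): [2.22, 2.22, 2.57, 3.14, 3.14, 3.14].

INTERFACE

Orientations are given as [roll, pitch, yaw] about the fixed x, y, z axes, in that order (R = Rz(yaw) Ry(pitch) Rx(roll)).
In Python, from cell import telemetry, eyes, manip gives the robot as it stands.
- The arm moves only by the tool play_rows, never from a script. Its arguments are lists of equal length, an entry for each row: "translation": the shift along the world's x, y, z in m, a list of three; "yaw": the turn about the world's z in rad. A call has 1 to 12 rows; each row is the pose to reach, as a shift and turn from the pose commanded when the call began; what a row does not reach only later rows make up. A row lasts 1/8 s, in which the tool goes at most 62.5 mm and 10.7 degrees, less where a joint would pass 70% of its speed; a pose out of reach is approached as far as the arm can. A call with a gripper value outside its range is refused whole. "hand" is the opening, from 0 (shut) to 1 (fully open), set as the call begins (left out, the last holds). The fingers move at their own pace and stop on an object; "force" is the grip in N (left out, the last holds). Time passes only in rows, so rows that repeat a pose let the fingers close. It gives the time, the measured TCP pose, the force, the opening and the grip force at its end, in the units of the state.
- telemetry.read_state(): the state, without advancing time (a new reading comes with each control period).
- eyes.camera(name): name is "scene" or "side" or "wrist"; returns a dict with "pixels" (400x640x3 uint8, red, green, blue), "fx", "fy", "cx", "cy" (pixels), "cam_to_world" (4x4, takes a point from camera to world coordinates); the wrist camera has in their place "T_tool_cam" (4x4, takes a point from camera to tool coordinates, whose origin is the TCP and whose axes are the flange's). Camera axes: x right, y up, looking along -z (the intrinsics and any distortion apply to the point x, -y, -z); pixel columns grow to the right and rows downward; lengths in mm; the calibration is good to about 2 mm. A picture is of the moment at which its call begins: read the wrist's pose just before it. There is no depth.
- manip.sign_off(): hands the job in; it is judged then, once.
The state is a dict: "clock": time; "joints": joint angles; "qd": joint speeds; "effort": joint torques, N m; "eef_pos": TCP position; "eef_rot": TCP orientation; "wrist_force": force on the tool from outside, world axes, zero at the start; "moment": the same for the moment, N m; "finger_gap": finger opening in mm; "finger_force": force on a finger pad.
Only numpy, scipy, OpenCV 4.12 (cv2) and the standard library are available. Lean on these libraries where they do the work, as an engineer would, in place of code of your own. Each camera call takes 0.05 s, during which the arm holds its last target. There are 200 camera calls.

TASK

The sample has run through the tower of three stacked cell strainers. Take the tower apart and set each strainer, level and fully seated, on the open tube in the stand of its own colour for rinsing back; then cover the collecting tube in the black stand with the green cap, pushed straight down over its mouth. Carry the strainers upright, since they hold what they caught, never let one touch the bench, and leave the pink dropper bottle where it stands.

Things in the scene. Friction and masses are not known exactly. Their poses are not given: they have to be found in the camera images.
- strainer_red_centre (a point): red cell strainer, top of the tower at first: collar 40 mm across, 18 high; below it a skirt tapering from 23 to 10 mm, 16 long, sinks loosely into a tube or the next collar until the collar rests on the rim. Flat tab, 13 wide, reaches 39.5 mm from the axis, 12 to 15 above the underside; grip the collar beside it. Point: on the axis, half-way up the collar (9 above its underside); x along the tab, z up. 30 g.
- strainer_yellow_centre (a point): yellow cell strainer, middle of the tower at first: collar 40 mm across, 18 high; below it a skirt tapering from 23 to 10 mm, 16 long, sinks loosely into a tube or the next collar until the collar rests on the rim. Flat tab, 13 wide, reaches 39.5 mm from the axis, 12 to 15 above the underside; grip the collar beside it. Point: on the axis, half-way up the collar (9 above its underside); x along the tab, z up. 30 g.
- strainer_blue_centre (a point): blue cell strainer, bottom of the tower at first: collar 40 mm across, 18 high; below it a skirt tapering from 23 to 10 mm, 16 long, sinks loosely into a tube or the next collar until the collar rests on the rim. Flat tab, 13 wide, reaches 39.5 mm from the axis, 12 to 15 above the underside; grip the collar beside it. Point: on the axis, half-way up the collar (9 above its underside); x along the tab, z up. 30 g.
- stand_red_mouth (a point): centre of the rim of the open, empty 50 ml tube that stands in the red stand: clear tube 32 mm across, mouth 26 mm wide inside, rim 118 mm above the bench, in a heavy stand with a round 66 mm foot that does not move. z up.
- stand_yellow_mouth (a point): centre of the rim of the open, empty 50 ml tube that stands in the yellow stand: clear tube 32 mm across, mouth 26 mm wide inside, rim 118 mm above the bench, in a heavy stand with a round 66 mm foot that does not move. z up.
- stand_blue_mouth (a point): centre of the rim of the open, empty 50 ml tube that stands in the blue stand: clear tube 32 mm across, mouth 26 mm wide inside, rim 118 mm above the bench, in a heavy stand with a round 66 mm foot that does not move. z up.
- stand_dark_mouth (a point): centre of the rim of the collecting tube, in the black stand, under the tower of strainers at the start; same tube and stand as the others (rim 118 mm above the bench, 32 mm across outside, narrowing to 30 mm at the very rim). z up.
- cap_centre (a point): green screw cap, knurled side, lying open side down on an upturned clear Petri dish (90 mm across, 14 high, fixed). 41 mm across, 16 high; open below, 36 wide inside, top 3 thick. Point: on the axis, half-way up (8 above its underside), z up. It is only pushed over the tube's mouth, not turned; its point then lies 5 mm below the rim. 20 g.
- dropper_pink_centre (a point): small capped bottle with pink contents, 34 mm across, 62 mm high, standing loose on the bench among the stands; a bystander. This point: half-way up its axis.

How it is judged (in metres and radians):
At the end, for the whole second after the job is handed in: Each strainer sits on the tube of its colour (within 6 mm of its axis, collar middle 5 to 12.5 mm above the rim, seated 9) and the cap over the collecting tube (within 6 mm, its middle 1 to 9 mm below the rim, seated 5), all within 7 degrees of upright, at rest and released (horizontal distance between strainer_red_centre and stand_red_mouth below 0.006 m and z of strainer_red_centre in the frame of stand_red_mouth between 0.005 and 0.0125 m and angle between each of strainer_red_centre, strainer_yellow_centre, strainer_blue_centre, cap_centre's own z axis and vertical below 0.12 rad and linear speed of each of strainer_red, strainer_yellow, strainer_blue, cap below 0.02 m/s and horizontal distance between strainer_yellow_centre and stand_yellow_mouth below 0.006 m and z of strainer_yellow_centre in the frame of stand_yellow_mouth between 0.005 and 0.0125 m and horizontal distance between strainer_blue_centre and stand_blue_mouth below 0.006 m and z of strainer_blue_centre in the frame of stand_blue_mouth between 0.005 and 0.0125 m and horizontal distance between cap_centre and stand_dark_mouth below 0.006 m and z of cap_centre in the frame of stand_dark_mouth between -0.009 and -0.001 m); the robot touches nothing.
It fails at once if a strainer is tipped by more than 40 degrees (angle between any of strainer_red_centre, strainer_yellow_centre, strainer_blue_centre's own z axis and vertical above 0.7 rad).
It fails at once if a strainer is dropped or set down on the bench (height (world z) of any of strainer_red_centre, strainer_yellow_centre, strainer_blue_centre below 0.05 m).
It fails at once if the pink dropper bottle is moved by more than 30 mm or tipped (distance of dropper_pink_centre from where it was at the start of the episode above 0.03 m or angle between dropper_pink_centre's own z axis and vertical above 0.5 rad).
It also fails if it takes over 102 s, if anything falls off the work surface, if the arm or the gripper's body presses on something with over 40 N, if the wrist force passes 120 N, or if a joint passes its speed limit or range.

## Working session

There is one attempt and no reset: what is moved stays moved. The work goes in short steps, Python scripts to look and compute and a tool call to move; the robot and the scene stay as the last step left them, time stands still between calls to the robot, and variables do not carry over. Pictures are saved under pics/ and viewed, at most 17 in all, crops included, and the job is handed in when it is done.

Besides the shell and the picture viewer there is one more tool, called after "Request:" in YAML: its name, and indented under it one key for each argument. play_rows: Moves the arm, as the interface text tells. Its arguments: {"type":"object","properties":{"translation":{"type":"array","items":{"type":"array","items":{"type":"number"}}},"yaw":{"type":"array","items":{"type":"number"}},"hand":{"type":"number"},"force":{"type":"number"}},"required":["translation","yaw"]}

```bash
ls; mkdir -p pics
python3 - <<'E'
from cell import telemetry,eyes,manip
import cv2
s=telemetry.read_state();print(s)
for n in("scene","side","wrist"):
    c=eyes.camera(n);cv2.imwrite(f"pics/{n}0.png",c["pixels"][:,:,::-1])
    print(n,{k:v for k,v in c.items() if k!="pixels"})
print(telemetry.read_state()["clock"],manip.grip_point_offset)
E
```

```text
pics
{'clock': 0.0, 'joints': array([ 1.10940621e+00,  3.00442172e-01,  1.52158477e+00, -7.00439085e-06,
        1.32072973e+00, -6.65743575e-02]), 'qd': array([-0.00127897, -0.00040868, -0.00018164,  0.00145462, -0.00177688,
        0.0007398 ]), 'effort': array([-7.10666809e-04, -5.31784666e+01, -3.52735770e+01,  7.07986252e-02,
        2.43898766e-02, -5.03134046e-06]), 'eef_pos': array([211.42081681, 507.44621938, 204.90064633]), 'eef_rot': array([-3.14043075e+00, -7.06675573e-05,  2.74677859e+00]), 'wrist_force': array([ 0.3572243 , -0.66574542,  0.48632394]), 'moment': array([-0.02587698,  0.02307695, -0.02871988]), 'finger_force': 0.0, 'finger_gap': 93.84142339950687}
scene {'fx': 361.36165057623714, 'fy': 361.36165057623714, 'cx': 332.0801278534899, 'cy': 198.54629670584805, 'cam_to_world': array([[ 8.73405835e-01,  1.87494123e-01, -4.49453225e-01,
         2.85630807e+01],
       [-4.86510095e-01,  3.77024088e-01, -7.88137529e-01,
        -8.75915727e+02],
       [ 2.16835372e-02,  9.07027448e-01,  4.20512822e-01,
         6.05242399e+02],
       [ 0.00000000e+00,  0.0000000
[... 295 characters left out ...]
909e-01,  8.52031775e-01,
         8.00936343e+02],
       [-4.87025279e-03,  8.53433746e-01,  5.21178589e-01,
         6.34611700e+02],
       [ 0.00000000e+00,  0.00000000e+00,  0.00000000e+00,
         1.00000000e+00]])}
wrist {'fx': 278.35068384368947, 'fy': 278.35068384368947, 'cx': 320.00250158950564, 'cy': 201.29206768010198, 'T_tool_cam': array([[-8.03305151e-04,  9.66377086e-01,  2.57127756e-01,
         7.49210933e+01],
       [ 9.99999206e-01,  1.02590788e-03, -7.31579321e-04,
         1.00530685e+00],
       [-9.70770883e-04,  2.57126964e-01, -9.66377143e-01,
        -1.78568834e+02],
       [ 0.00000000e+00,  0.00000000e+00,  0.00000000e+00,
         1.00000000e+00]])}
0.15 18.8
```

View pics/scene0.png

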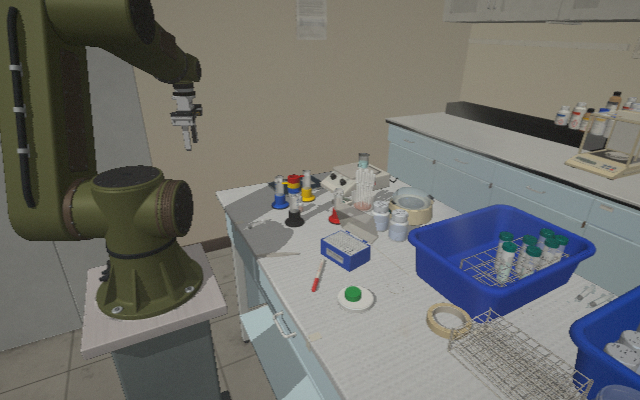

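View pics/side0.png

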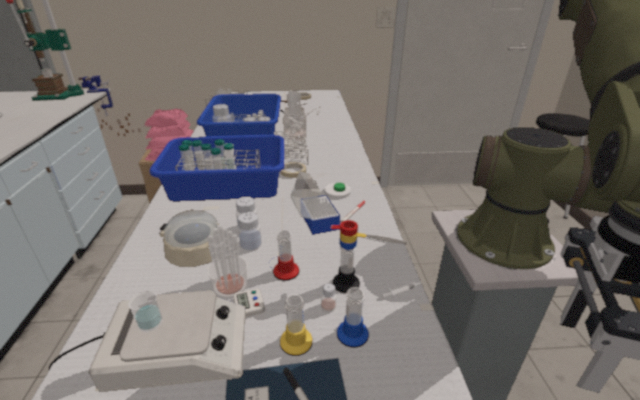

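The scene view shows the tower at (294,190), with the blue, yellow and red stands around it, and the cap at (352,294). The side view shows the tower at (348,250), the red stand at (286,268), yellow at (296,340), blue at (352,330), the dropper at (328,297) and the cap at (340,187).

```bash
cat > h.py <<'E'
import numpy as np,cv2
from cell import telemetry,eyes,manip
from scipy.spatial.transform import Rotation as R
def cam(n):
    s=telemetry.read_state();c=eyes.camera(n)
    if "cam_to_world" in c: M=np.array(c["cam_to_world"])
    else:
        T=np.eye(4);T[:3,:3]=R.from_euler("xyz",s["eef_rot"]).as_matrix();T[:3,3]=s["eef_pos"];M=T@np.array(c["T_tool_cam"])
    c["M"]=M;return c
def ray(c,u,v):
    d=c["M"][:3,:3]@np.array([(u-c["cx"])/c["fx"],-(v-c["cy"])/c["fy"],-1.])
    return c["M"][:3,3],d/np.linalg.norm(d)
def onz(c,u,v,z):
    o,d=ray(c,u,v);return o+d*(z-o[2])/d[2]
def proj(c,p):
    q=c["M"][:3,:3].T@(np.array(p,float)-c["M"][:3,3]);return c["cx"]-c["fx"]*q[0]/q[2],c["cy"]+c["fy"]*q[1]/q[2]
def tri(rs):
    A=np.zeros((3,3));b=np.zeros(3)
    for o,d in rs:
        P=np.eye(3)-np.outer(d,d);A+=P;b+=P@o
    p=np.linalg.solve(A,b);return p,[np.linalg.norm((np.eye(3)-np.outer(d,d))@(p-o)) for o,d in rs]
E
python3 - <<'E'
from h import *
c=cam("side")
for n,u,v,z in(("tower",347,228,172),("black",346,283,10),("red",286,270,10),("yel",296,342,10),("blue",352,333,10),("drop",328,297,31),("cap",340,187,22)):
    print(n,onz(c,u,v,z).round())
a=cv2.resize(c["pixels"][200:360,240:440],(800,640),interpolation=2)[:600]
cv2.imwrite("pics/sidez.png",a[:,:,::-1])
E
```

```text
tower [465. 156. 172.]
black [460. 153.  10.]
red [602.  98.  10.]
yel [581. 311.  10.]
blue [467. 296.  10.]
drop [509. 215.  31.]
cap [ 423. -290.   22.]
```

View pics/sidez.png

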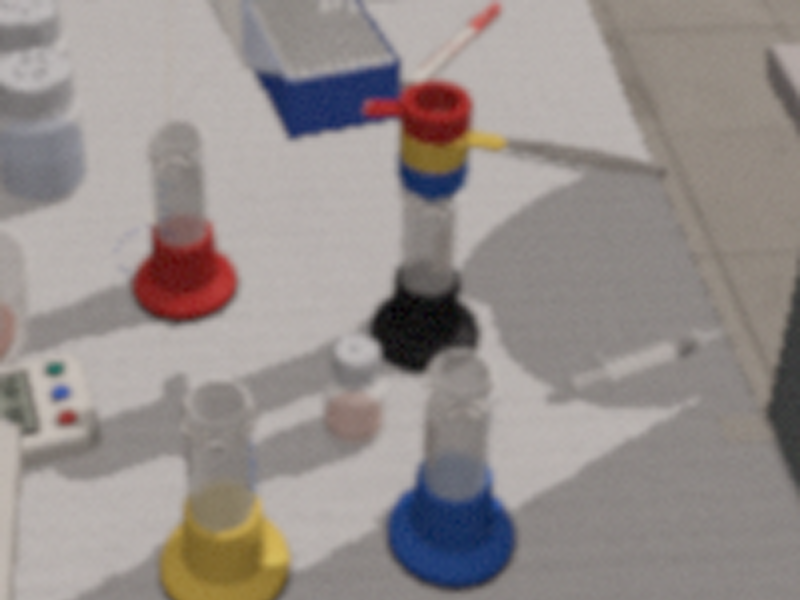

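Rough positions are enough to go on. The red tab points to about +x and the yellow tab to about -x, while blue's is hidden on the far side. I'll move over the group for a wrist view.

Request:
play_rows:
  translation:
    - [0.02,-0.02,0.04]
    - [0.05,-0.055,0.08]
    - [0.09,-0.1,0.1]
    - [0.13,-0.145,0.1]
    - [0.17,-0.19,0.1]
    - [0.21,-0.235,0.1]
    - [0.25,-0.28,0.1]
    - [0.28,-0.31,0.1]
    - [0.29,-0.32,0.1]
    - [0.29,-0.32,0.1]
    - [0.29,-0.32,0.1]
    - [0.29,-0.32,0.1]
  yaw: [0.03,0.08,0.14,0.2,0.26,0.32,0.36,0.39,0.39,0.39,0.39,0.39]
  hand: 1

```text
clock: 1.7
eef_pos: [500.9, 188.6, 305.7]
eef_rot: [3.141, 0.0, 3.138]
wrist_force: [0.1, 0.1, 0.4]
finger_gap: 93.8
finger_force: 0.0
```

Run:
```python
from h import *
c=cam("wrist");cv2.imwrite("pics/w1.png",c["pixels"][:,:,::-1])
np.save("w1M.npy",c["M"])
for n,p in dict(tower=(463,153,172),red=(602,98,118),yel=(581,311,118),blue=(467,296,118),drop=(509,215,62)).items(): print(n,np.round(proj(c,p)))
```

```text
tower [287. 161.]
red [256. 254.]
yel [406. 240.]
blue [401. 159.]
drop [336. 182.]
```

View pics/w1.png

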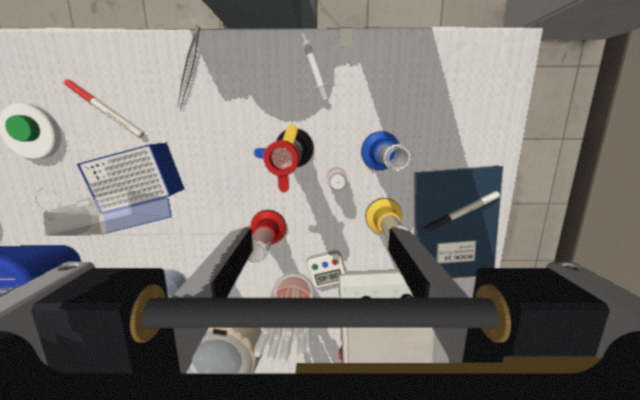

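The wrist view shows the red collar at (282,157), with the red tab pointing +x, yellow -x and blue -y. The blue tube mouth is at (398,157), but the red and yellow mouths at (260,250) and (400,240) are partly behind the fingers. I'll shift +x to clear them.

Request:
play_rows:
  translation:
    - [0.02,0,0]
    - [0.05,0,0]
    - [0.08,0,0]
    - [0.1,0,0]
    - [0.11,0,0]
    - [0.11,0,0]
    - [0.11,0,0]
  yaw: [0,0,0,0,0,0,0]

```text
clock: 2.62
eef_pos: [611.0, 187.9, 305.8]
eef_rot: [3.141, 0.0, 3.137]
wrist_force: [-0.6, -0.6, -0.6]
finger_gap: 94.3
finger_force: 0.0
```

Run:
```python
from h import *
c=cam("wrist");im=c["pixels"]
print(telemetry.read_state()["eef_pos"])
cv2.imwrite("pics/w2full.png",im[:,:,::-1]);np.save("w2M.npy",c["M"])
P=dict(tower=(463,153,172),red=(602,98,118),yel=(581,311,118),blue=(467,296,118))
out=[]
for n,p in P.items():
    u,v=np.round(proj(c,p)).astype(int);u0,v0=u-33,max(v-25,0);print(n,u,v,"origin",u0,v0)
    out.append(cv2.resize(im[v0:v0+50,u0:u0+66],(396,300),interpolation=cv2.INTER_CUBIC))
cv2.imwrite("pics/w2.png",np.vstack([np.hstack(out[:2]),np.hstack(out[2:])])[:,:,::-1])
```

```text
[611.01389942 187.89916644 305.87625635]
tower 284 52 origin 251 27
red 251 178 origin 218 153
yel 413 162 origin 380 137
blue 408 67 origin 375 42
```

View pics/w2.png

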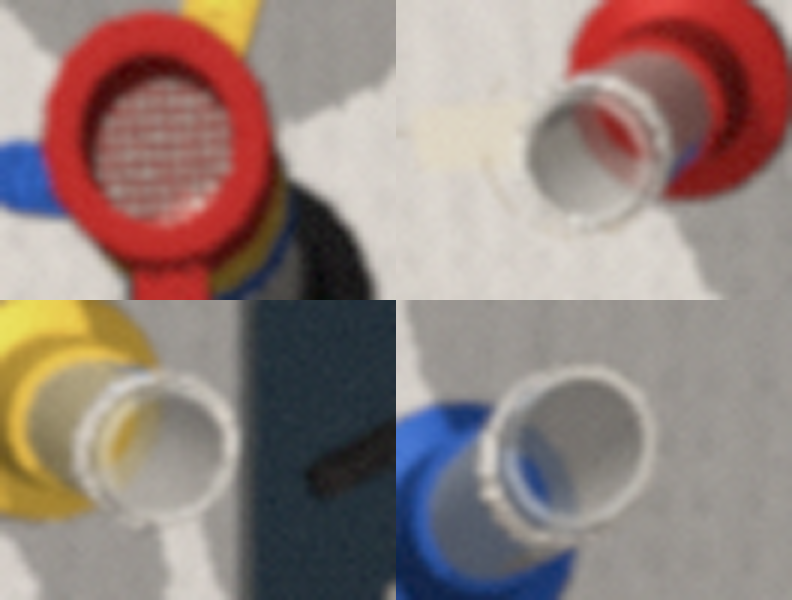

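Tile centres: the red collar top is at about (158,132), the red mouth at (201,150), yellow at (161,150) and blue at (180,146), all at 6x scale. The three tubes are clear and unobstructed. Next I'll convert these and locate the cap.

Run:
```python
from h import *
c=cam("wrist")
for n,u,v,z in(("tower",277,48.6,172),("red",251.1,177.6,118),("yel",406.4,161.6,118),("blue",404.6,65.9,118)): print(n,onz(c,u,v,z).round(1))
im=cv2.imread("pics/w1.png");c1=dict(c);c1["M"]=np.load("w1M.npy")
h=cv2.cvtColor(im,cv2.COLOR_BGR2HSV)
def big(m):
    k=max(cv2.findContours(m,0,2)[0],key=cv2.contourArea);return cv2.boundingRect(k),cv2.minEnclosingCircle(k)
g=cv2.inRange(h,(45,100,40),(85,255,255));g[:,100:]=0
print("cap",big(g)); (x,y),r=big(g)[1];print(onz(c1,x,y,30).round(1),onz(c1,x,y,22).round(1))
r_=cv2.inRange(h,(0,130,60),(8,255,255))|cv2.inRange(h,(172,130,60),(180,255,255));r_[:, :262]=0;r_[:,305:]=0;r_[:135]=0;r_[200:]=0
o=cv2.morphologyEx(cv2.morphologyEx(r_,cv2.MORPH_CLOSE,np.ones((15,15))),cv2.MORPH_OPEN,cv2.getStructuringElement(2,(17,17)))
print("tower w1",big(o));(x,y),r=big(o)[1];print(onz(c1,x,y,169).round(1))
# stand feet in w1
for n,lo,hi,roi in(("yel",(20,120,80),(32,255,255),(360,440,190,250)),("blue",(100,120,60),(120,255,255),(355,420,120,180))):
    m=cv2.inRange(h,lo,hi);k=np.zeros_like(m);a,b,e,f=roi;k[e:f,a:b]=m[e:f,a:b];print(n,big(k),onz(c1,*big(k)[1][0],5).round(1))
```

```text
tower [459.5 146.4 172. ]
red [601.1  97.5 118. ]
yel [580.9 302.9 118. ]
blue [465.8 292.1 118. ]
cap ((6, 116, 33, 25), ((22.0, 127.5), 16.919023513793945))
[ 425.1 -279.    30. ] [ 425.  -287.3   22. ]Traceback (most recent call last):
  File "<stdin>", line 12, in <module>
  File "<stdin>", line 7, in big
ValueError: max() iterable argument is empty
```

Request:
play_rows:
  translation:
    - [-0.02,-0.005,0]
    - [-0.05,-0.013,-0.01]
    - [-0.08,-0.021,-0.03]
    - [-0.11,-0.03,-0.05]
    - [-0.14,-0.038,-0.08]
    - [-0.152,-0.041,-0.1]
    - [-0.152,-0.041,-0.11]
    - [-0.152,-0.041,-0.115]
    - [-0.152,-0.041,-0.115]
    - [-0.152,-0.041,-0.115]
  yaw: [0,0,0,0,0,0,0,0,0,0]

```text
clock: 3.98
eef_pos: [460.0, 146.8, 190.9]
eef_rot: [3.141, 0.001, 3.137]
wrist_force: [-0.5, 0.3, 0.9]
finger_gap: 93.9
finger_force: 0.0
```

Run:
```python
from h import *
c=cam("wrist");im=c["pixels"];print(telemetry.read_state()["eef_pos"])
cv2.imwrite("pics/w3.png",im[:,:,::-1]);np.save("w3M.npy",c["M"])
p=telemetry.read_state()["eef_pos"];print(proj(c,(p[0],p[1],172)))
h=cv2.cvtColor(im,cv2.COLOR_RGB2HSV)
m=cv2.inRange(h,(0,120,60),(8,255,255))|cv2.inRange(h,(172,120,60),(180,255,255))
k=max(cv2.findContours(m,0,2)[0],key=cv2.contourArea);print(cv2.boundingRect(k),cv2.contourArea(k))
```

```text
[459.90892044 146.77792035 190.8289553 ]
(np.float64(318.4531351408789), np.float64(229.26126465841006))
(292, 200, 51, 73) 2284.5
```

View pics/w3.png

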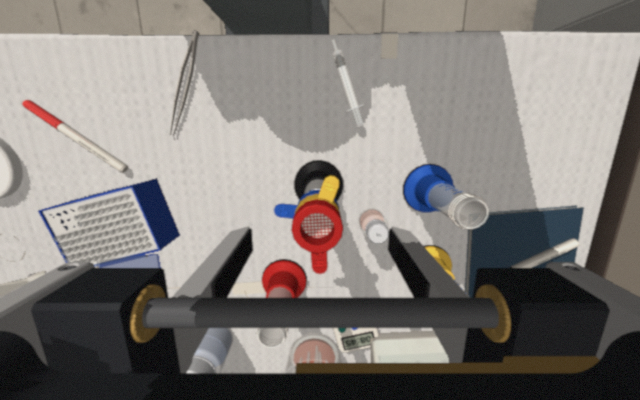

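The collar centre shows at (317,225.5), against the predicted tool axis at (318.5,229). So the tower lies about 2.5 mm further toward -x and 1 mm toward -y. I'll correct for that, descend and grip red.

Request:
play_rows:
  translation:
    - [-0.0025,-0.001,-0.005]
    - [-0.0025,-0.001,-0.015]
    - [-0.0025,-0.001,-0.025]
    - [-0.0025,-0.001,-0.031]
    - [-0.0025,-0.001,-0.033]
    - [-0.0025,-0.001,-0.033]
  yaw: [0,0,0,0,0,0]

```text
clock: 4.78
eef_pos: [457.1, 145.7, 157.5]
eef_rot: [3.142, 0.0, 3.137]
wrist_force: [0.0, 0.0, 0.9]
finger_gap: 94.2
finger_force: 0.0
```

Request:
play_rows:
  translation:
    - [0,0,0]
    - [0,0,0]
    - [0,0,0]
    - [0,0,0]
    - [0,0,0]
    - [0,0,0]
    - [0,0,0]
    - [0,0,0]
  yaw: [0,0,0,0,0,0,0,0]
  hand: 0.3
  force: 12

```text
clock: 5.78
eef_pos: [457.0, 145.7, 157.4]
eef_rot: [-3.142, -0.0, 3.137]
wrist_force: [1.2, -0.5, 0.4]
finger_gap: 38.8
finger_force: 12.0
```

Request:
play_rows:
  translation:
    - [0,0,0.003]
    - [0,0,0.01]
    - [0,0,0.025]
    - [0,0,0.04]
    - [0,0,0.055]
    - [0,0,0.06]
    - [0,0,0.06]
    - [0,0,0.06]
  yaw: [0,0,0,0,0,0,0,0]

```text
clock: 6.78
eef_pos: [456.8, 145.6, 216.9]
eef_rot: [-3.141, -0.001, 3.137]
wrist_force: [0.9, 0.7, -0.4]
finger_gap: 38.6
finger_force: 12.0
```

Run:
```python
from h import *
w=cam("wrist");s=cam("side");p=telemetry.read_state()["eef_pos"];print(p,proj(w,(p[0],p[1],p[2]+15)))
np.save("w4M.npy",w["M"])
a=cv2.resize(w["pixels"][130:330,200:500],(600,400));b=cv2.resize(s["pixels"][180:300,290:410],(400,400))[:,100:300]
cv2.imwrite("pics/w4.png",np.hstack([a,b])[:,:,::-1]);cv2.imwrite("pics/w4full.png",w["pixels"][:,:,::-1])
```

```text
[456.85667009 145.6582345  216.9883406 ] (np.float64(318.30876923101175), np.float64(248.29441205609012))
```

View pics/w4.png

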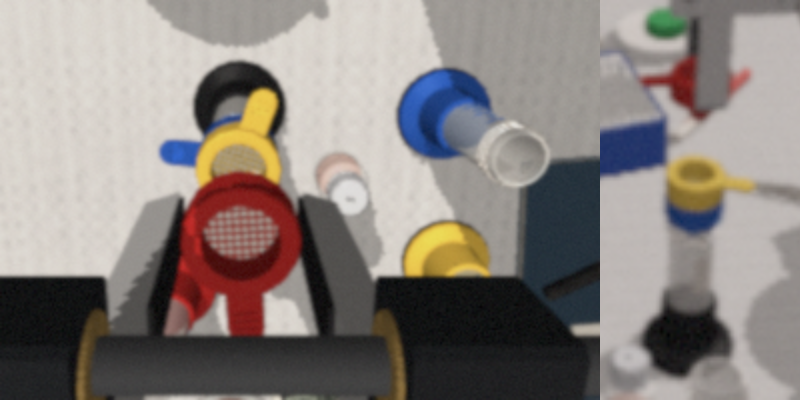

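Red is held level, and yellow and blue stay seated. In the camera's own terms the gripped collar sits at TCP+(-1.3,+1.8). Placing that over the measured red mouth puts the TCP target at (602.4,95.7).

Request:
play_rows:
  translation:
    - [0.015,-0.005,0]
    - [0.045,-0.015,0]
    - [0.08,-0.027,0]
    - [0.115,-0.039,0]
    - [0.138,-0.047,0]
    - [0.1455,-0.05,0]
    - [0.1455,-0.05,-0.02]
    - [0.1455,-0.05,-0.045]
    - [0.1455,-0.05,-0.065]
    - [0.1455,-0.05,-0.075]
    - [0.1455,-0.05,-0.075]
    - [0.1455,-0.05,-0.075]
  yaw: [0,0,0,0,0,0,0,0,0,0,0,0]

```text
clock: 8.38
eef_pos: [602.9, 95.7, 143.4]
eef_rot: [3.141, 0.001, 3.137]
wrist_force: [-1.2, -0.2, 0.4]
finger_gap: 39.0
finger_force: 12.0
```

Run:
```python
from h import *
w=cam("wrist");s=cam("side");q=cam("scene");p=telemetry.read_state()["eef_pos"];print(p)
a=cv2.resize(w["pixels"][180:300,240:400],(400,300));b=cv2.resize(s["pixels"][200:290,240:330],(400,400));d=cv2.resize(q["pixels"][165:235,300:370],(400,400))
cv2.imwrite("pics/w5.png",np.hstack([b,d])[:,:,::-1])
cv2.imwrite("pics/q5.png",q["pixels"][:,:,::-1])
```

```text
[602.78957674  95.71341641 143.15548075]
```

View pics/w5.png

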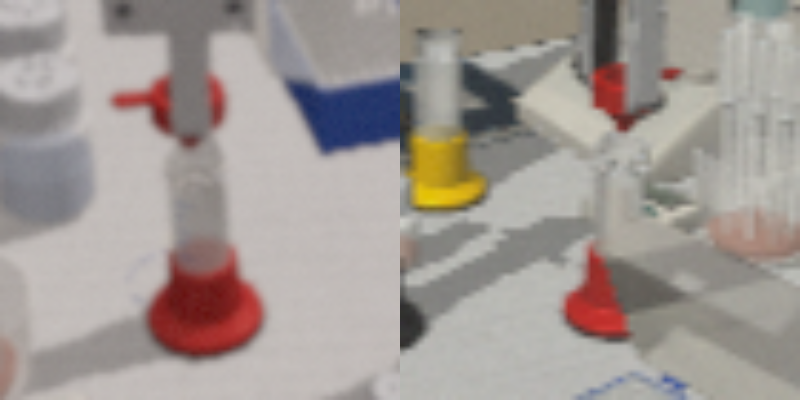

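In the side view the collar sits about 3 mm left (+x) of the tube axis. The scene view shows the skirt tip over the mouth. I'll trim x by -2 mm and lower gently.

Request:
play_rows:
  translation:
    - [-0.002,0,-0.002]
    - [-0.002,0,-0.005]
    - [-0.002,0,-0.008]
    - [-0.002,0,-0.011]
    - [-0.002,0,-0.014]
    - [-0.002,0,-0.017]
    - [-0.002,0,-0.019]
    - [-0.002,0,-0.02]
    - [-0.002,0,-0.021]
    - [-0.002,0,-0.021]
  yaw: [0,0,0,0,0,0,0,0,0,0]

```text
clock: 9.78
eef_pos: [600.8, 94.1, 121.7]
eef_rot: [-3.139, 0.0, 3.136]
wrist_force: [-1.1, -10.9, 2.7]
finger_gap: 38.8
finger_force: 12.0
```

It's seated in depth, with an 11 N sideways push toward -y. I'll relieve that, then release.

Request:
play_rows:
  translation:
    - [0,-0.001,0]
    - [0,-0.002,0]
    - [0,-0.0025,0]
    - [0,-0.0025,0]
    - [0,-0.0025,0]
  yaw: [0,0,0,0,0]

```text
clock: 10.4
eef_pos: [600.5, 93.3, 121.4]
eef_rot: [3.141, -0.0, 3.137]
wrist_force: [-0.3, 0.6, -0.2]
finger_gap: 39.2
finger_force: 12.0
```

Request:
play_rows:
  translation:
    - [0,0,0]
    - [0,0,0]
    - [0,0,0]
    - [0,0,0]
    - [0,0,0]
  yaw: [0,0,0,0,0]
  hand: 0.7

```text
clock: 11.02
eef_pos: [600.6, 93.2, 121.5]
eef_rot: [3.142, 0.0, 3.137]
wrist_force: [-0.0, -0.3, -1.1]
finger_gap: 66.0
finger_force: 0.0
```

Request:
play_rows:
  translation:
    - [0,0,0.005]
    - [0,0,0.02]
    - [0,0,0.04]
    - [0,0,0.06]
    - [0,0,0.075]
    - [0,0,0.08]
    - [0,0,0.08]
    - [0,0,0.08]
  yaw: [0,0,0,0,0,0,0,0]

```text
clock: 12.02
eef_pos: [600.3, 93.2, 200.7]
eef_rot: [-3.141, -0.001, 3.137]
wrist_force: [-0.4, 0.2, -0.1]
finger_gap: 66.1
finger_force: 0.0
```

Run:
```python
from h import *
w=cam("wrist");s=cam("side");p=telemetry.read_state()["eef_pos"];print(p,proj(w,(p[0],p[1],136)))
a=cv2.resize(w["pixels"][130:280,240:400],(400,375));b=cv2.resize(s["pixels"][200:290,240:330],(375,375))
cv2.imwrite("pics/w6.png",np.hstack([a,b])[:,:,::-1])
```

```text
[600.36209663  93.13949773 200.80830382] (np.float64(318.6858905682133), np.float64(211.69968988948983))
```

View pics/w6.png

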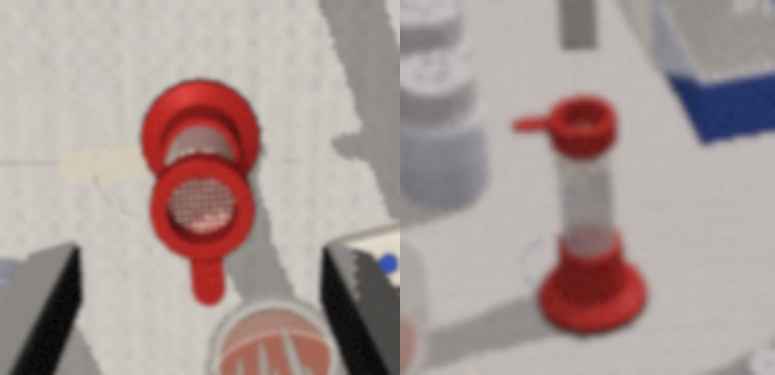

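Red is seated and level. The image also shows a constant camera bias of about +2.6 px in u, so the corrected tower y is about 143.5. The yellow tab is turned about 21°, so I'll turn the gripper to suit and grip yellow.

Request:
play_rows:
  translation:
    - [-0.015,0.005,0]
    - [-0.045,0.016,0]
    - [-0.08,0.028,0]
    - [-0.115,0.04,0]
    - [-0.137,0.048,0]
    - [-0.1435,0.0505,0]
    - [-0.1435,0.0505,-0.015]
    - [-0.1435,0.0505,-0.035]
    - [-0.1435,0.0505,-0.052]
    - [-0.1435,0.0505,-0.059]
    - [-0.1435,0.0505,-0.061]
    - [-0.1435,0.0505,-0.061]
  yaw: [-0.06,-0.13,-0.2,-0.27,-0.33,-0.36,-0.36,-0.36,-0.36,-0.36,-0.36,-0.36]
  hand: 0.8

```text
clock: 13.62
eef_pos: [457.3, 143.7, 140.6]
eef_rot: [3.141, 0.0, 2.777]
wrist_force: [0.4, 0.4, 0.8]
finger_gap: 75.2
finger_force: 0.0
```

Request:
play_rows:
  translation:
    - [0,0,0]
    - [0,0,0]
    - [0,0,0]
    - [0,0,0]
    - [0,0,0]
    - [0,0,0]
    - [0,0,0]
  yaw: [0,0,0,0,0,0,0]
  hand: 0.3
  force: 12

```text
clock: 14.5
eef_pos: [457.1, 143.7, 140.5]
eef_rot: [3.142, 0.0, 2.777]
wrist_force: [0.6, -0.4, 1.7]
finger_gap: 38.9
finger_force: 12.0
```

Request:
play_rows:
  translation:
    - [0,0,0.003]
    - [0,0,0.01]
    - [0,0,0.025]
    - [0,0,0.045]
    - [0,0,0.065]
    - [0,0,0.077]
    - [0,0,0.08]
    - [0,0,0.08]
  yaw: [0,0,0,0,0,0,0,0]

```text
clock: 15.5
eef_pos: [456.9, 143.7, 220.2]
eef_rot: [-3.141, -0.0, 2.777]
wrist_force: [-0.1, 1.1, 0.2]
finger_gap: 39.0
finger_force: 12.0
```

Run:
```python
from h import *
w=cam("wrist");s=cam("side");p=telemetry.read_state()["eef_pos"];print(p,proj(w,(p[0],p[1],p[2]+14)))
a=cv2.resize(w["pixels"][130:330,200:500],(600,400));b=cv2.resize(s["pixels"][180:300,290:410],(400,400))[:,100:300]
cv2.imwrite("pics/w7.png",np.hstack([a,b])[:,:,::-1])
```

```text
[456.8287149  143.6059717  219.84200318] (np.float64(318.12768663509166), np.float64(247.89340591928985))
```

View pics/w7.png

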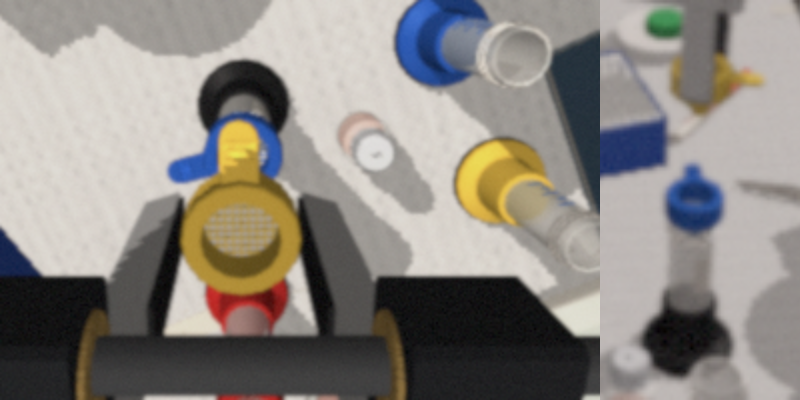

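Yellow is held level and centred, and blue is still seated. I'll carry it to the yellow mouth, with the TCP target at (580.7,299.5).

Request:
play_rows:
  translation:
    - [0.012,0.015,0]
    - [0.036,0.046,0]
    - [0.065,0.082,0]
    - [0.095,0.12,0]
    - [0.117,0.148,0]
    - [0.124,0.156,0]
    - [0.124,0.156,-0.015]
    - [0.124,0.156,-0.04]
    - [0.124,0.156,-0.062]
    - [0.124,0.156,-0.075]
    - [0.124,0.156,-0.078]
    - [0.124,0.156,-0.078]
  yaw: [0,0,0,0,0,0,0,0,0,0,0,0]

```text
clock: 17.1
eef_pos: [581.2, 299.6, 143.0]
eef_rot: [3.141, 0.001, 2.777]
wrist_force: [0.4, -0.1, 0.6]
finger_gap: 39.0
finger_force: 12.0
```

Request:
play_rows:
  translation:
    - [0,0,-0.002]
    - [0,0,-0.005]
    - [0,0,-0.008]
    - [0,0,-0.011]
    - [0,0,-0.014]
    - [0,0,-0.014]
    - [0,0,-0.014]
  yaw: [0,0,0,0,0,0,0]

```text
clock: 17.98
eef_pos: [581.1, 300.8, 129.1]
eef_rot: [3.139, 0.0, 2.777]
wrist_force: [-1.1, 6.1, 4.6]
finger_gap: 38.5
finger_force: 12.0
```

Request:
play_rows:
  translation:
    - [0,0.001,0]
    - [0,0.002,0]
    - [0,0.0025,-0.002]
    - [0,0.0025,-0.004]
    - [0,0.0025,-0.006]
    - [0,0.0025,-0.006]
    - [0,0.0025,-0.006]
  yaw: [0,0,0,0,0,0,0]

```text
clock: 18.85
eef_pos: [580.6, 302.8, 122.5]
eef_rot: [3.141, -0.001, 2.777]
wrist_force: [-5.4, 4.6, 5.7]
finger_gap: 38.8
finger_force: 12.0
```

Request:
play_rows:
  translation:
    - [-0.001,0.001,0]
    - [-0.0015,0.0015,0]
    - [-0.0015,0.0015,0]
    - [-0.0015,0.0015,0]
  yaw: [0,0,0,0]

```text
clock: 19.35
eef_pos: [579.8, 303.4, 122.5]
eef_rot: [-3.142, 0.0, 2.777]
wrist_force: [1.0, -0.9, 2.7]
finger_gap: 39.0
finger_force: 12.0
```

Centred, with little residual force. Release and go back for blue.

Request:
play_rows:
  translation:
    - [0,0,0]
    - [0,0,0]
    - [0,0,0]
    - [0,0,0]
    - [0,0,0]
  yaw: [0,0,0,0,0]
  hand: 0.7

```text
clock: 19.98
eef_pos: [579.5, 303.7, 122.4]
eef_rot: [-3.142, -0.0, 2.777]
wrist_force: [0.2, 0.2, -0.8]
finger_gap: 65.9
finger_force: 0.0
```

Request:
play_rows:
  translation:
    - [0,0,0.005]
    - [0,0,0.02]
    - [0,0,0.04]
    - [0,0,0.06]
    - [0,0,0.075]
    - [0,0,0.08]
    - [0,0,0.08]
    - [0,0,0.08]
  yaw: [0,0,0,0,0,0,0,0]

```text
clock: 20.98
eef_pos: [579.3, 303.6, 201.6]
eef_rot: [-3.141, -0.001, 2.777]
wrist_force: [-0.7, -0.6, 1.0]
finger_gap: 65.9
finger_force: 0.0
```

Run:
```python
from h import *
w=cam("wrist");s=cam("side");p=telemetry.read_state()["eef_pos"];print(p,proj(w,(p[0],p[1],136)))
u,v=proj(w,(457,143.5,136));u2,v2=proj(w,(464,291,118));print(u,v,u2,v2)
a=cv2.resize(w["pixels"][60:280,120:420],(545,400));b=cv2.resize(s["pixels"][260:350,240:297],(253,400))
cv2.imwrite("pics/w8.png",np.hstack([a,b])[:,:,::-1])
```

```text
[579.35909905 303.58728185 201.76686446] (np.float64(318.8112695944074), np.float64(211.8061109362586))
95.18977406128187 148.68545757992476 258.84160072077105 94.1649764672439
```

View pics/w8.png

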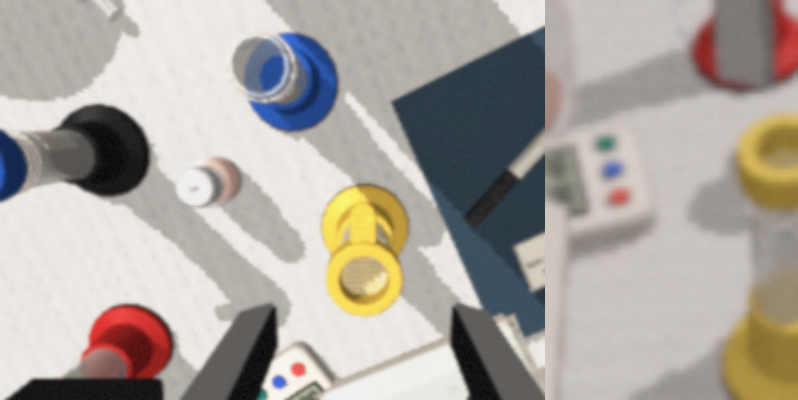

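Yellow is seated and level. The blue mouth is at (265.9,97.1) in the full wrist image, so I'll refine it from there.

Run:
```python
from h import *
w=cam("wrist");print(onz(w,263.9,96,118),onz(w,265.9,97.1,118))
```

```text
[467.0169461  294.57142461 118.        ] [468.49113874 295.85608887 118.        ]
```

Request:
play_rows:
  translation:
    - [-0.01,-0.013,0]
    - [-0.025,-0.033,0]
    - [-0.043,-0.056,0]
    - [-0.061,-0.08,0]
    - [-0.08,-0.105,0]
    - [-0.1,-0.131,0]
    - [-0.117,-0.153,0]
    - [-0.1225,-0.16,0]
    - [-0.1225,-0.16,0]
    - [-0.1225,-0.16,0]
    - [-0.1225,-0.16,0]
  yaw: [-0.1,-0.24,-0.38,-0.52,-0.66,-0.8,-0.94,-1.08,-1.17,-1.206,-1.206]
  hand: 0.8

```text
clock: 22.5
eef_pos: [457.0, 143.7, 202.4]
eef_rot: [-3.141, 0.0, 1.572]
wrist_force: [0.3, -0.0, -0.2]
finger_gap: 74.9
finger_force: 0.0
```

Run:
```python
from h import *
w=cam("wrist");p=telemetry.read_state()["eef_pos"];print(p,telemetry.read_state()["eef_rot"],proj(w,(p[0],p[1],136)))
im=w["pixels"];cv2.imwrite("pics/w9full.png",im[:,:,::-1])
h=cv2.cvtColor(im,cv2.COLOR_RGB2HSV);m=cv2.inRange(h,(100,130,50),(125,255,255))
m[:150]=0;m[280:]=0;m[:,:250]=0;m[:,400:]=0
k=max(cv2.findContours(m,0,2)[0],key=cv2.contourArea);x,y,ww,hh=cv2.boundingRect(k);print(x,y,ww,hh)
for r in range(y,y+hh,6):
    c=np.nonzero(m[r])[0];print(r,c.min(),c.max())
```

```text
[457.02905856 143.77129364 202.3394705 ] [-3.14137006e+00  3.57455290e-05  1.57244897e+00] (np.float64(319.8083274839563), np.float64(212.53426273393265))
303 188 41 60
188 322 326
194 307 338
200 305 340
206 304 342
212 303 343
218 305 341
224 309 336
230 315 326
236 315 325
242 314 325
```

Blue is aligned under the gripper, with its tab square to the closing line. Descend, grip and lift.

Request:
play_rows:
  translation:
    - [0,0,-0.01]
    - [0,0,-0.03]
    - [0,0,-0.05]
    - [0,0,-0.068]
    - [0,0,-0.077]
    - [0,0,-0.08]
    - [0,0,-0.08]
    - [0,0,-0.08]
  yaw: [0,0,0,0,0,0,0,0]

```text
clock: 23.55
eef_pos: [457.3, 143.7, 123.0]
eef_rot: [3.141, -0.0, 1.571]
wrist_force: [0.3, -0.1, 0.1]
finger_gap: 75.5
finger_force: 0.0
```

Request:
play_rows:
  translation:
    - [0,0,0]
    - [0,0,0]
    - [0,0,0]
    - [0,0,0]
    - [0,0,0]
    - [0,0,0]
    - [0,0,0]
  yaw: [0,0,0,0,0,0,0]
  hand: 0.3
  force: 12

```text
clock: 24.42
eef_pos: [458.5, 143.9, 123.2]
eef_rot: [3.138, -0.001, 1.571]
wrist_force: [7.2, 1.3, 0.9]
finger_gap: 38.4
finger_force: 12.0
```

Request:
play_rows:
  translation:
    - [0,0,0.003]
    - [0,0,0.01]
    - [0,0,0.025]
    - [0,0,0.045]
    - [0,0,0.065]
    - [0,0,0.077]
    - [0,0,0.08]
    - [0,0,0.08]
  yaw: [0,0,0,0,0,0,0,0]

```text
clock: 25.42
eef_pos: [456.9, 143.6, 202.1]
eef_rot: [-3.141, 0.0, 1.571]
wrist_force: [0.6, -0.5, -0.8]
finger_gap: 38.8
finger_force: 12.0
```

Request:
play_rows:
  translation:
    - [0.001,0.015,0]
    - [0.003,0.045,0]
    - [0.005,0.08,0]
    - [0.008,0.115,0]
    - [0.0095,0.14,0]
    - [0.0095,0.1485,0]
    - [0.0095,0.1485,-0.015]
    - [0.0095,0.1485,-0.035]
    - [0.0095,0.1485,-0.05]
    - [0.0095,0.1485,-0.058]
    - [0.0095,0.1485,-0.058]
    - [0.0095,0.1485,-0.058]
  yaw: [0,0,0,0,0,0,0,0,0,0,0,0]

```text
clock: 26.92
eef_pos: [466.8, 292.2, 145.0]
eef_rot: [3.141, -0.0, 1.571]
wrist_force: [0.4, 1.0, -0.9]
finger_gap: 38.9
finger_force: 12.0
```

Request:
play_rows:
  translation:
    - [0,0,-0.002]
    - [0,0,-0.005]
    - [0,0,-0.008]
    - [0,0,-0.011]
    - [0,0,-0.014]
    - [0,0,-0.014]
    - [0,0,-0.014]
  yaw: [0,0,0,0,0,0,0]

```text
clock: 27.8
eef_pos: [466.6, 292.2, 130.5]
eef_rot: [3.142, -0.0, 1.571]
wrist_force: [-0.6, -0.2, -0.3]
finger_gap: 38.3
finger_force: 12.0
```

Request:
play_rows:
  translation:
    - [0,0,-0.002]
    - [0,0,-0.004]
    - [0,0,-0.006]
    - [0,0,-0.0073]
    - [0,0,-0.0073]
    - [0,0,-0.0073]
  yaw: [0,0,0,0,0,0]

```text
clock: 28.55
eef_pos: [466.4, 292.2, 123.2]
eef_rot: [-3.141, 0.0, 1.571]
wrist_force: [-4.4, -1.3, 3.3]
finger_gap: 38.8
finger_force: 12.0
```

Request:
play_rows:
  translation:
    - [-0.001,-0.0004,0]
    - [-0.001,-0.0004,0]
    - [-0.001,-0.0004,0]
  yaw: [0,0,0]

```text
clock: 28.92
eef_pos: [465.8, 291.9, 123.3]
eef_rot: [3.141, -0.0, 1.571]
wrist_force: [1.0, 0.3, 1.6]
finger_gap: 38.6
finger_force: 12.0
```

Request:
play_rows:
  translation:
    - [0,0,0]
    - [0,0,0]
    - [0,0,0]
    - [0,0,0]
    - [0,0,0]
  yaw: [0,0,0,0,0]
  hand: 0.7

```text
clock: 29.55
eef_pos: [465.6, 291.8, 123.1]
eef_rot: [3.142, 0.0, 1.571]
wrist_force: [0.1, -0.2, -0.1]
finger_gap: 66.4
finger_force: 0.0
```

Request:
play_rows:
  translation:
    - [0,0,0.005]
    - [0,0,0.02]
    - [0,0,0.04]
    - [0,0,0.06]
    - [0,0,0.075]
    - [0,0,0.08]
    - [0,0,0.08]
    - [0,0,0.08]
  yaw: [0,0,0,0,0,0,0,0]

```text
clock: 30.55
eef_pos: [465.3, 291.7, 202.5]
eef_rot: [-3.141, 0.0, 1.571]
wrist_force: [0.3, 0.2, 0.3]
finger_gap: 65.5
finger_force: 0.0
```

Run:
```python
from h import *
w=cam("wrist");s=cam("side");p=telemetry.read_state()["eef_pos"];print(p,proj(w,(p[0],p[1],136)),proj(w,(460,143.7,118)))
a=cv2.resize(w["pixels"][60:280,180:480],(545,400));b=cv2.resize(s["pixels"][260:350,324:381],(253,400))
cv2.imwrite("pics/w10.png",np.hstack([a,b])[:,:,::-1])
```

```text
[465.3610757  291.70710894 202.55363984] (np.float64(319.92641376687055), np.float64(212.4471958402006)) (np.float64(315.28285074784804), np.float64(334.0520100941636))
```

View pics/w10.png

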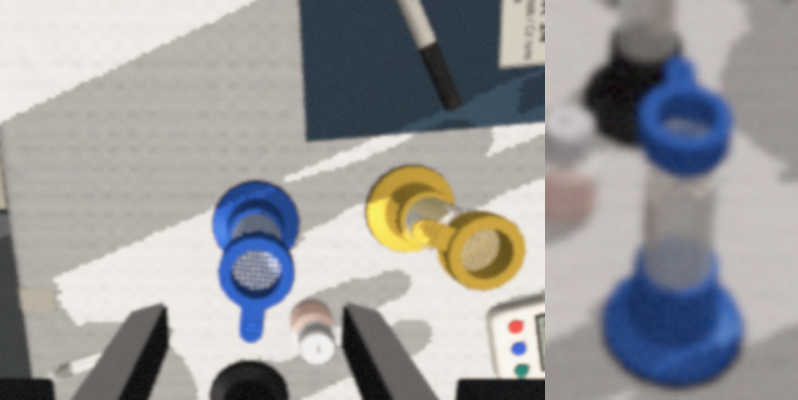

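Blue is seated and level. Now over to the cap.

Request:
play_rows:
  translation:
    - [-0.001,-0.015,0]
    - [-0.004,-0.055,0]
    - [-0.008,-0.11,0]
    - [-0.012,-0.165,0]
    - [-0.015,-0.22,0]
    - [-0.019,-0.275,0]
    - [-0.023,-0.33,0]
    - [-0.027,-0.385,0]
    - [-0.031,-0.44,0]
    - [-0.035,-0.495,0]
    - [-0.038,-0.545,0]
    - [-0.04,-0.575,0]
  yaw: [0,0,0,0,0,0,0,0,0,0,0,0]

```text
clock: 32.15
eef_pos: [424.2, -285.6, 202.9]
eef_rot: [-3.141, -0.0, 1.569]
wrist_force: [0.0, -0.1, -0.4]
finger_gap: 65.9
finger_force: 0.0
```

Request:
play_rows:
  translation:
    - [0,0,-0.03]
    - [0,0,-0.06]
    - [0,0,-0.06]
    - [0,0,-0.06]
  yaw: [0,0,0,0]
  hand: 0.9

```text
clock: 32.65
eef_pos: [425.6, -283.6, 144.4]
eef_rot: [3.141, 0.001, 1.571]
wrist_force: [0.8, -1.8, 0.2]
finger_gap: 84.7
finger_force: 0.0
```

Run:
```python
from h import *
w=cam("wrist");p=telemetry.read_state()["eef_pos"];print(p)
im=w["pixels"];cv2.imwrite("pics/w11.png",im[:,:,::-1])
h=cv2.cvtColor(im,cv2.COLOR_RGB2HSV);m=cv2.inRange(h,(45,100,30),(85,255,255))
k=max(cv2.findContours(m,0,2)[0],key=cv2.contourArea);x,y,ww,hh=cv2.boundingRect(k);print(x,y,ww,hh,cv2.fitEllipse(k))
u,v=x+ww/2-.5-2.6,y+ww/2-.5
print(u,v,onz(w,u,v,30))
```

```text
[ 425.80494996 -283.64593573  144.56275474]
303 184 35 36 ((320.28125, 201.54522705078125), (33.89165115356445, 34.7238883972168), 178.21495056152344)
317.4 201.0 [ 423.05904767 -285.41928688   30.        ]
```

View pics/w11.png

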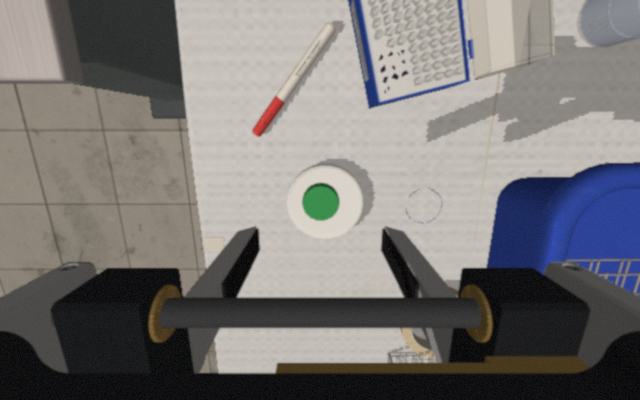

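The cap is at (320,201.5), about 1.5 mm off in x and 2 mm in y. Correct, descend and grip.

Request:
play_rows:
  translation:
    - [-0.0015,-0.002,-0.015]
    - [-0.0015,-0.002,-0.045]
    - [-0.0015,-0.002,-0.08]
    - [-0.0015,-0.002,-0.105]
    - [-0.0015,-0.002,-0.12]
    - [-0.0015,-0.002,-0.1255]
    - [-0.0015,-0.002,-0.1255]
    - [-0.0015,-0.002,-0.1255]
  yaw: [0,0,0,0,0,0,0,0]

```text
clock: 33.7
eef_pos: [424.4, -285.5, 18.4]
eef_rot: [3.141, 0.001, 1.571]
wrist_force: [-0.0, -0.2, 0.0]
finger_gap: 84.9
finger_force: 0.0
```

Request:
play_rows:
  translation:
    - [0,0,0]
    - [0,0,0]
    - [0,0,0]
    - [0,0,0]
    - [0,0,0]
    - [0,0,0]
    - [0,0,0]
    - [0,0,0]
  yaw: [0,0,0,0,0,0,0,0]
  hand: 0.3
  force: 15

```text
clock: 34.7
eef_pos: [424.0, -285.2, 17.6]
eef_rot: [-3.142, -0.0, 1.571]
wrist_force: [-0.0, 0.8, -0.2]
finger_gap: 39.6
finger_force: 14.9
```

Request:
play_rows:
  translation:
    - [0,0,0.003]
    - [0,0,0.015]
    - [0,0,0.045]
    - [0,0,0.09]
    - [0,0,0.14]
    - [0,0,0.175]
    - [0,0,0.185]
    - [0,0,0.185]
    - [0,0,0.185]
  yaw: [0,0,0,0,0,0,0,0,0]

```text
clock: 35.83
eef_pos: [423.6, -284.9, 201.2]
eef_rot: [-3.14, -0.001, 1.571]
wrist_force: [-0.2, 0.0, -0.2]
finger_gap: 39.4
finger_force: 14.9
```

Run:
```python
from h import *
w=cam("wrist");p=telemetry.read_state()["eef_pos"];print(p,proj(w,(p[0],p[1],p[2]+12)))
im=w["pixels"];cv2.imwrite("pics/w12.png",im[:,:,::-1])
h=cv2.cvtColor(im,cv2.COLOR_RGB2HSV);m=cv2.inRange(h,(45,100,30),(85,255,255))
k=max(cv2.findContours(m,0,2)[0],key=cv2.contourArea);x,y,ww,hh=cv2.boundingRect(k);print(x,y,ww,hh,cv2.fitEllipse(k))
```

```text
[ 423.64054969 -284.91550319  201.24506799] (np.float64(319.75823769984913), np.float64(248.36189439834266))
289 217 63 61 ((320.0163269042969, 247.43516540527344), (59.570457458496094, 60.648292541503906), 96.75325775146484)
```

The cap is held and centred. I'll stop short of the collecting tube, with the camera above its mouth, to measure it.

Request:
play_rows:
  translation:
    - [0.001,0.015,0]
    - [0.005,0.05,0]
    - [0.01,0.1,0]
    - [0.015,0.15,0]
    - [0.02,0.2,0]
    - [0.025,0.25,0]
    - [0.03,0.3,0]
    - [0.034,0.34,0]
    - [0.0365,0.365,0]
    - [0.0365,0.365,0]
    - [0.0365,0.365,0]
    - [0.0365,0.365,0]
  yaw: [0,0,0,0,0,0,0,0,0,0,0,0]

```text
clock: 37.38
eef_pos: [460.4, 79.1, 202.6]
eef_rot: [-3.141, 0.0, 1.57]
wrist_force: [0.2, 0.2, -0.1]
finger_gap: 39.5
finger_force: 14.9
```

Run:
```python
from h import *
w=cam("wrist");p=telemetry.read_state()["eef_pos"];print(p)
np.save("w13M.npy",w["M"]);im=w["pixels"]
u,v=np.round(proj(w,(459.5,143.7,118))).astype(int);print(u,v)
cv2.imwrite("pics/w13.png",cv2.resize(im[v-50:v+50,u-60:u+60],(720,600),interpolation=2)[:,:,::-1])
```

```text
[460.46699513  79.09604632 202.62492264]
319 140
```

View pics/w13.png

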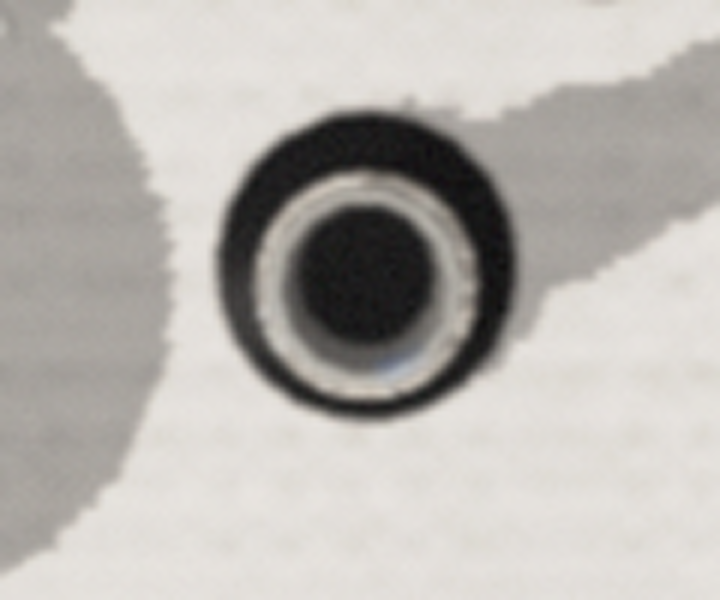

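The rim centre is at about (366,285) in the crop, which is (319.6,137.1) in the full image.

Run:
```python
from h import *
w=cam("wrist")
for b in((0,0),(1,0),(2,0)):print(onz(w,319.6-b[0],137.1-b[1],118))
```

```text
[460.38455402 146.21103949 118.        ]
[459.46270761 146.2128085  118.        ]
[458.54085957 146.21457752 118.        ]
```

Request:
play_rows:
  translation:
    - [-0.0007,0.015,0]
    - [-0.0007,0.04,0]
    - [-0.0007,0.06,0]
    - [-0.0007,0.0663,0]
    - [-0.0007,0.0663,-0.02]
    - [-0.0007,0.0663,-0.045]
    - [-0.0007,0.0663,-0.065]
    - [-0.0007,0.0663,-0.074]
    - [-0.0007,0.0663,-0.0755]
    - [-0.0007,0.0663,-0.0755]
    - [-0.0007,0.0663,-0.0755]
  yaw: [0,0,0,0,0,0,0,0,0,0,0]

```text
clock: 38.85
eef_pos: [460.1, 146.2, 127.8]
eef_rot: [3.141, -0.0, 1.571]
wrist_force: [0.2, -0.3, -0.1]
finger_gap: 39.3
finger_force: 14.9
```

Request:
play_rows:
  translation:
    - [0,0,-0.002]
    - [0,0,-0.004]
    - [0,0,-0.006]
    - [0,0,-0.008]
    - [0,0,-0.01]
    - [0,0,-0.01]
  yaw: [0,0,0,0,0,0]

```text
clock: 39.6
eef_pos: [459.8, 146.1, 117.0]
eef_rot: [-3.141, 0.0, 1.571]
wrist_force: [-0.8, 0.0, -0.6]
finger_gap: 39.5
finger_force: 14.9
```

The underside is already below the rim with no contact force, so I'll continue down to seat it.

Request:
play_rows:
  translation:
    - [0,0,-0.002]
    - [0,0,-0.004]
    - [0,0,-0.006]
    - [0,0,-0.008]
    - [0,0,-0.0085]
    - [0,0,-0.009]
    - [0,0,-0.009]
  yaw: [0,0,0,0,0,0,0]

```text
clock: 40.48
eef_pos: [459.9, 146.1, 108.7]
eef_rot: [3.141, -0.0, 1.571]
wrist_force: [-4.4, 0.0, 7.0]
finger_gap: 39.3
finger_force: 15.0
```

It's seated at the expected height with 7 N upward. Release, retreat and check everything.

Request:
play_rows:
  translation:
    - [-0.0005,0,0.0003]
    - [-0.001,0,0.0003]
    - [-0.001,0,0.0003]
  yaw: [0,0,0]

```text
clock: 40.85
eef_pos: [459.1, 146.1, 108.7]
eef_rot: [3.141, -0.0, 1.571]
wrist_force: [1.4, -0.1, 4.1]
finger_gap: 39.6
finger_force: 14.9
```

Request:
play_rows:
  translation:
    - [0,0,0]
    - [0,0,0]
    - [0,0,0]
    - [0,0,0]
    - [0,0,0]
  yaw: [0,0,0,0,0]
  hand: 0.7

```text
clock: 41.48
eef_pos: [458.8, 146.1, 108.4]
eef_rot: [-3.141, 0.0, 1.571]
wrist_force: [-0.1, 0.0, -0.2]
finger_gap: 65.8
finger_force: 0.0
```

Request:
play_rows:
  translation:
    - [0,0,0.005]
    - [0,0,0.02]
    - [0,0,0.05]
    - [0,0,0.09]
    - [0,0,0.13]
    - [0,0,0.16]
    - [0,0,0.16]
    - [0,0,0.16]
    - [0,0,0.16]
  yaw: [0,0,0,0,0,0,0,0,0]

```text
clock: 42.6
eef_pos: [458.5, 146.0, 267.6]
eef_rot: [-3.14, 0.0, 1.571]
wrist_force: [-1.1, 0.6, -1.1]
finger_gap: 65.8
finger_force: 0.0
```

Run:
```python
from h import *
s=cam("side");print(telemetry.read_state()["eef_pos"])
cv2.imwrite("pics/s14.png",cv2.resize(s["pixels"][200:360,240:440],(750,600),interpolation=2)[:,:,::-1])
```

```text
[458.56467302 146.01172732 267.68265682]
```

View pics/s14.png

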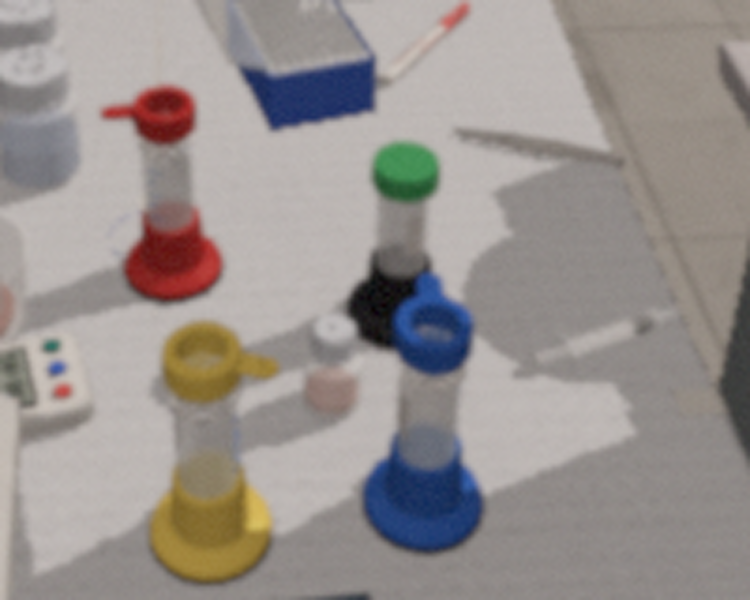

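The side view shows all three strainers level on the tubes of their own colour, the green cap on the collecting tube, and the dropper in its place.

```bash
python3 -c "
from cell import manip;print(manip.sign_off())"
```

```text
the job is handed in; nothing more can be done
None
```

The job is handed in at about 43 s of the 102 s allowed: in the last view the three strainers sit level on the tubes of their own colour, the green cap is seated on the collecting tube, and the pink dropper bottle looks unmoved, though sign-off gave no verdict.

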